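# Sort tagged mould frames into pass and reject nests and clamp the good one

## Task

Two aluminium mould frames lie on the jeweller's bench: the one with the round tag has passed, the one with the long bar tag is a reject. Slide each one flat along the bench, never lifting it, fully home against the backstop of its nest (the passed frame in the nest with the hold-down arm, the reject in the plain nest), and swing the arm over so that it lies on the passed frame. Leave the other things on the bench where they are.

Things in the scene. Friction and masses are not known exactly. Their poses are not given: they have to be found in the camera images.
- frame_pass: aluminium mould frame lying flat: rectangle 110 x 60 mm, 20 mm thick, with an open window 66 x 36 mm right through its middle (end rails 22 wide, side rails 12); 0.24 kg. On top of the +x end rail, 44 mm from the middle, a round brass tag (a disc 20 mm across, 2.5 mm thick): it has passed inspection. Origin: middle of the underside; x lengthwise, z up. Either end may lead into a nest
- frame_reject: aluminium mould frame lying flat: rectangle 110 x 60 mm, 20 mm thick, with an open window 66 x 36 mm right through its middle (end rails 22 wide, side rails 12); 0.24 kg. On top of the +x end rail, 44 mm from the middle, a long brass bar tag (50 x 7 mm, lying across the rail, 2.5 mm thick): it has been rejected. Origin: middle of the underside; x lengthwise, z up. Either end may lead into a nest
- nest_pass: the nest with the hold-down arm (post on its +y side): pale wood fence fixed on the bench. Origin: on the bench, at the middle of a frame that is fully home; x is the way in (long side of frame along x), y across. Inside 70 mm wide; side fences 12 thick, 14 high, x = -24 to 56 mm, then a flared mouth to x = -45, 85 wide; backstop face at x = 55.5. No raised floor
- nest_reject: the plain nest, without an arm: pale wood fence fixed on the bench. Origin: on the bench, at the middle of a frame that is fully home; x is the way in (long side of frame along x), y across. Inside 70 mm wide; side fences 12 thick, 14 high, x = -24 to 56 mm, then a flared mouth to x = -45, 85 wide; backstop face at x = 55.5. No raised floor
- hold_arm (a joint): hinge of nest_pass's steel hold-down arm (rad); axis along the nest's x, at nest x = 10, y = 60, z = 26 mm, on a post 34 mm high. 0 = arm level across the nest (to -y), its foot on top of a frame that is home; pi/2 = straight up; 1.92 = leaning outwards on its stop, open. It falls by its own weight (0.14 kg) to the side it leans to; -0.14 = no frame under it
- hold_arm_tip (a point): middle of the brass weight (22 mm across, 18 mm long) on the end of the hold-down arm, 80 mm from the hinge. The arm is a flat bar 14 mm wide, 8 mm thick; when open it stands up, its end about 110 mm above the bench
- bench_block: bystander: round steel block, 64 mm across, 34 mm high, 0.85 kg; origin middle of its underside
- dish: bystander: white dish, 60 mm across, 14 mm high; origin middle of its underside
- flux_jar: bystander: glass jar with black cap, 48 mm across, 55 mm high; origin middle of its underside
- pliers: bystander: pliers with black handles lying flat, about 145 x 50 mm, 10 mm high; origin under the rivet, x towards the jaws
- lighter: bystander: blue pocket lighter lying flat, 78 x 24 mm, 13 mm high; origin in its middle, on the bench, x along it
- file: bystander: hand file with wooden handle lying flat, 165 x 14 mm, 14 mm high; origin in its middle, on the bench, x along it
- third_hand: bystander: soldering third hand, black stepped base 80 mm across with a thin post and cross arm, 165 mm high; origin middle of its underside
There are look-alikes about, which are no part of the job. What is shaped like the frame_pass but turquoise is not meant.

How it is judged:
At the end, for the whole second after the job is handed in: Each frame lies flat and still in its own nest (round tag: nest with arm; bar tag: plain nest), at most 8 mm short of fully home, within 10 mm of the middle across and 0.15 rad of lengthwise; the arm lies on the passed frame (joint -0.07 to 0.07 rad) (x of frame_pass in the frame of nest_pass between -0.008 and 0.006 m and y of frame_pass in the frame of nest_pass between -0.01 and 0.01 m and angle between the x axis of frame_pass and the x axis of nest_pass, either way round below 0.15 rad and height (world z) of each of frame_pass, frame_reject below 0.006 m and angle between each of frame_pass, frame_reject's own z axis and vertical below 0.06 rad and linear speed of each of frame_pass, frame_reject below 0.02 m/s and x of frame_reject in the frame of nest_reject between -0.008 and 0.006 m and y of frame_reject in the frame of nest_reject between -0.01 and 0.01 m and angle between the x axis of frame_reject and the x axis of nest_reject, either way round below 0.15 rad and value of joint hold_arm between -0.07 and 0.07 rad); the robot touches nothing.
It fails at once if the passed frame is lifted off the bench (more than 15 mm) or tipped (height (world z) of frame_pass above 0.015 m or angle between frame_pass's own z axis and vertical above 0.35 rad).
It fails at once if the rejected frame is lifted off the bench (more than 15 mm) or tipped (height (world z) of frame_reject above 0.015 m or angle between frame_reject's own z axis and vertical above 0.35 rad).
It fails at once if one of the other loose things on the bench is moved by more than 25 mm (distance of any of bench_block, dish, flux_jar, pliers, lighter, file, third_hand from where it was at the start of the episode above 0.025 m).
It also fails if it takes over 72 s, if anything falls off the work surface, if the arm or the gripper's body presses on something with over 40 N, if the wrist force passes 120 N, or if a joint passes its speed limit or range.

## Robot

A 6-joint arm with a two-finger parallel gripper is mounted at the origin on the work surface. World frame = base frame: x ahead of the robot, y to its left, z up, the work surface at z = 0. Lengths are in m, angles in rad, forces in N, time in s.
With the tool pointing down it reaches from about 0.35 to 0.975 m from the base axis. Payload 4.9 kg.
Tool frame: the origin (TCP) lies on the centre line of the jaws, within the pads' length; the fingertips stand 19 mm ahead of it and the grasp point (between the pads) is the TCP; z points along the fingers, y is the line along which they close (so a half turn about z gives the same grasp; the last joint's range is limited). The gripper opens to 85 mm and grips with 20 to 120 N. Pads are 22 mm wide; open, the fingers measure 114 mm over their backs; the gripper's body (76 mm by 85 mm) begins 54 mm behind the grasp point. The pads swing forward as they close: fully open they stand 13 mm farther back than shut.
Start: joints at [-1.226, 0.053, 1.613, -0, 1.476, -0.119], TCP at [0.28, -0.559, 0.25] pointing down, gripper open.
Joint ranges: [-3.01, 3.01], [-1.01, 2.22], [0.06, 2.58], [-1.02, 4.17], [0.09, 2.62], [-3.14, 3.14]. Speed limits (rad/s): [2.57, 2.57, 3.14, 3.14, 3.14, 3.14].

## Interface

Orientations are given as a unit quaternion [w, x, y, z].
In Python, from plant import state, grab_frame, ticket, spotter gives the robot as it stands.
- The arm moves only by the tool apply_moves, never from a script. Its argument "series" is a list of rows, each an object of numbers: "jaw": the closure, from 0 (fully open) to 1 (shut); "dx", "dy", "dz": the shift along the tool's x, y, z in mm; "turn": the turn about the tool's z in rad. A call has 1 to 5 rows; each row is the pose to reach, as a shift and turn from the pose commanded when the call began, along the tool's axes at that moment; what a row does not reach only later rows make up. A row lasts 1/12 s, in which the tool goes at most 41.7 mm and 7.16 degrees, less where a joint would pass 70% of its speed; a pose out of reach is approached as far as the arm can. A call with a gripper value outside its range is refused whole. The fingers move at their own pace and stop on an object; the grip force is fixed at half the most. Time passes only in rows, so rows that repeat a pose let the fingers close. It gives the time, the measured TCP pose, the force, the opening and the grip force at its end, in the units of the state.
- state(): the state, without advancing time (a new reading comes with each control period).
- grab_frame(name): name is "side" or "top" or "wrist"; returns a dict with "pixels" (400x640x3 uint8, red, green, blue), "mtx" (3x3 intrinsics, pixels), "camera_from_world" (4x4, takes a point from world to camera coordinates). Camera axes: x right, y down, z forward; pixel columns grow to the right and rows downward; lengths in m; the calibration is good to about 2 mm. A picture is of the moment at which its call begins. There is no depth.
- ticket.job_done(): hands the job in; it is judged then, once.
Trained networks look in a picture, given as the dict that the camera call returned (one of the last four; its "shot" number tells which), for a name from the list of things; names that differ only in an ending like _2 or _b are one class to them, and where a whole thing is asked for, a point or a joint stands for the part that bears it (a point fixed in the world has none). Each returns a list of dicts, best first, with "conf" (0 to 1); they miss things now and then, are a little off and sometimes report something else, mostly with a low value. They report only what shows in the picture. A call takes as long as a camera call. They do not tell look-alikes from the thing itself.
- spotter.outline_of(picture, target): "region" (400x640 bool, what is visible of it) and "extent" ([left, top, right, bottom] in pixels, round what is visible of it).
The state is a dict: "time": time; "joint_pos": joint angles; "joint_vel": joint speeds; "joint_efforts": joint torques, N m; "tool_pos": TCP position; "tool_rot": TCP orientation; "contact_force": force on the tool from outside, world axes, zero at the start; "ft_torque": the same for the moment, N m; "gripper_width": opening from 0.0 (shut) to 1.0 (fully open); "grasp_force": force on a finger pad.
Only numpy, scipy, OpenCV 4.12 (cv2) and the standard library are available. Lean on these libraries where they do the work, as an engineer would, in place of code of your own. Each camera call takes 0.05 s, during which the arm holds its last target. There are 200 camera calls.

## Working session

There is one attempt and no reset: what is moved stays moved. The work goes in short steps, Python scripts to look and compute and a tool call to move; the robot and the scene stay as the last step left them, time stands still between calls to the robot, and variables do not carry over. Pictures are saved under pics/ and viewed, at most 10 in all, crops included, and the job is handed in when it is done.

Besides the shell and the picture viewer there is one more tool, called after ">>>" as a command line: name --argument value ..., lists and objects as JSON in quotes. apply_moves: Moves the arm, as the interface text tells. Its arguments: {"type":"object","properties":{"series":{"type":"array","items":{"type":"object","properties":{"jaw":{"type":"number"},"dx":{"type":"number"},"dy":{"type":"number"},"dz":{"type":"number"},"turn":{"type":"number"}}}}},"required":["series"]}

```bash
mkdir -p pics; ls
cat > h.py <<'E'
import numpy as np, cv2
from plant import state, grab_frame, ticket, spotter
from scipy.spatial.transform import Rotation as R
def save(p,n): cv2.imwrite('pics/'+n, p['pixels'][:,:,::-1])
def p2w(p,uv,z):
    K=p['mtx'];T=p['camera_from_world'];Rm=T[:3,:3];t=T[:3,3]
    d=Rm.T@np.linalg.solve(K,np.array([uv[0],uv[1],1.]));c=-Rm.T@t
    return c+d*(z-c[2])/d[2]
def w2p(p,X):
    T=p['camera_from_world'];c=T[:3,:3]@np.array(X)+T[:3,3];q=p['mtx']@c;return q[:2]/q[2]
def show():
    s=state();w,x,y,z=s['tool_rot'];M=R.from_quat([x,y,z,w]).as_matrix()
    print(s['time'],np.round(s['tool_pos'],4),'toolx',np.round(M[:,0],3),'tooly',np.round(M[:,1],3),s['gripper_width'],np.round(s['contact_force'],1))
E
python3 - <<'E'
from h import *
show()
a=grab_frame('top');b=grab_frame('side')
save(a,'top1.png');save(b,'side1.png')
for n in ['frame_pass','frame_reject','nest_pass','nest_reject','hold_arm_tip']:
    for o in spotter.outline_of(a,n)[:3]:
        r=o['region'];v,u=np.nonzero(r);print(n,round(o['conf'],2),o['extent'],u.mean(),v.mean(),p2w(a,(u.mean(),v.mean()),.02)[:2])
E
```

```text
pics
0.0 [ 0.2794 -0.5584  0.249 ] toolx [0.894 0.447 0.   ] tooly [ 0.447 -0.894 -0.002] 0.9968335066711979 [-0.4 -0.4  0.1]
frame_pass 0.74 [407.2, 210.9, 455.8, 241.5] 430.9801801801802 229.23063063063063 [ 0.46425552 -0.31021678]
frame_reject 0.64 [296.1, 221.5, 335.0, 265.3] 314.3050847457627 241.180790960452 [0.43033209 0.00300303]
nest_pass 0.92 [339.0, 147.0, 394.0, 184.4] 369.0229007633588 164.41845940319223 [ 0.6395296  -0.14471361]
nest_reject 0.68 [238.5, 136.7, 278.8, 180.9] 256.33716475095787 156.78314176245212 [0.65724165 0.16216168]
```

View pics/top1.png

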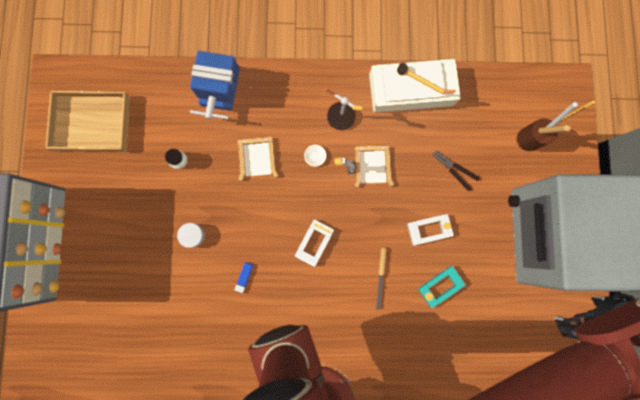

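View pics/side1.png

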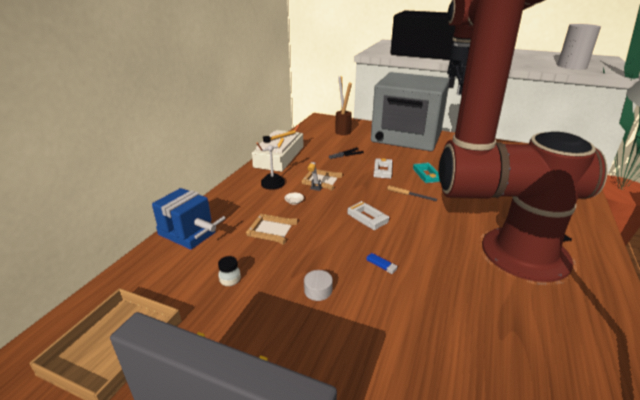

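Candidates for the passed frame are the white frame at top px (431,230) and the turquoise look-alike at (442,287). The bar-tag frame appears to be at (314,243). The nests are at (374,166), with the arm, and (257,158), plain. I'll check this in a close crop.

Run:
```python
from h import *
a=cv2.imread('pics/top1.png')
cv2.imwrite('pics/crop1.png',cv2.resize(a[130:300,230:462],None,fx=3.4,fy=3.4,interpolation=cv2.INTER_CUBIC))
```

```text
(no output)
```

View pics/crop1.png

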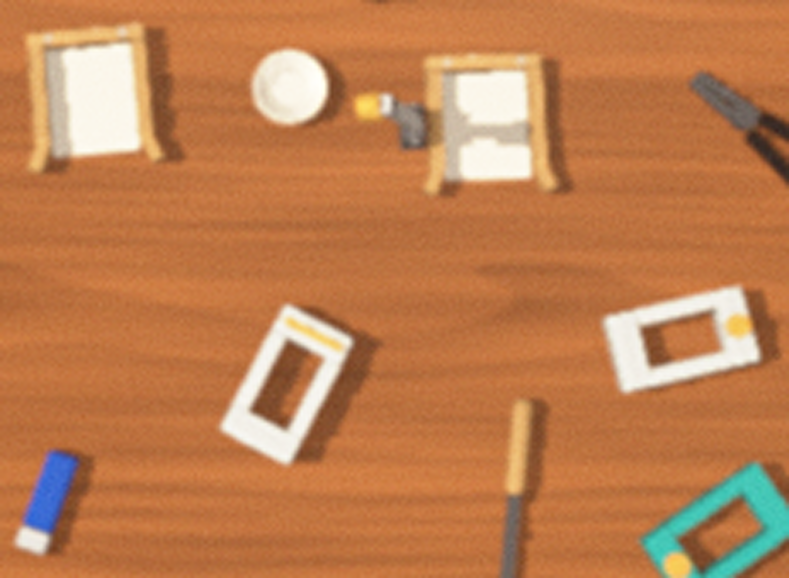

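The crop settles it: the round tag is on the white frame at right (tag ≈ px 447,226), with its free end on the left. The bar tag is on the middle frame (tag ≈ 322,228), with its free end at the lower left. Both nests open toward the robot (downward in the image). Plan: grip each frame by its untagged end rail, one finger in the window, and slide it in.

Run:
```python
from h import *
a=grab_frame('top');I=a['pixels'].astype(int)
def fit(box,z,thr):
    l,t,r,b=box;S=I[t:b,l:r]
    up=cv2.resize(S.astype(np.uint8),None,fx=8,fy=8,interpolation=cv2.INTER_CUBIC).astype(int)
    m=(up.min(2)>thr).astype(np.uint8)
    cs=max(cv2.findContours(m,0,2)[0],key=cv2.contourArea)
    P=[(( c[0]+.5)/8-.5+l,(c[1]+.5)/8-.5+t) for c in cs[:,0]]
    W=np.array([p2w(a,p,z)[:2] for p in P],np.float32)*1000
    return cv2.minAreaRect(W)
for n,box in [('pass',(402,208,460,248)),('rej',(290,215,340,270))]:
    for thr in (110,130): print(n,fit(box,.02,thr))
C=lambda u,v:(230+(u+.5)/3.4-.5,130+(v+.5)/3.4-.5)
# fence points on crop: back outer corners (z 14mm), inner side edges
for n,pts in {'np':[(425,57),(543,54),(441,72),(529,70),(438,175),(540,172)],'nr':[(28,36),(143,25),(46,47),(131,42),(50,150),(147,142)],'tagP':[(739,325)],'tagR':[(314,334)]}.items():
    for p in pts: print(n,p,np.round(p2w(a,C(*p),.014)[:2]*1000,1))
# fence mask fits (tan wood)
for n in ['nest_pass','nest_reject']:
    o=spotter.outline_of(a,n)[0];m=o['region'].astype(np.uint8);c=max(cv2.findContours(m,0,1)[0],key=cv2.contourArea)
    print(n,cv2.minAreaRect(np.array([p2w(a,q,.014)[:2]*1000 for q in c[:,0]],np.float32)))
for n in ['dish','third_hand','hold_arm_tip']:
    for o in spotter.outline_of(a,n)[:1]:
        v,u=np.nonzero(o['region']);print(n,o['conf'],p2w(a,(u.mean(),v.mean()),.02))
print('tip',p2w(a,C(368,105),.1),'cam',p2w(a,(0,0),0),-a['camera_from_world'][:3,:3].T@a['camera_from_world'][:3,3])
```

```text
pass ((464.38739013671875, -307.2102355957031), (64.96978759765625, 117.89654541015625), 13.764267921447754)
pass ((464.4452819824219, -307.3660888671875), (63.375431060791016, 116.52574920654297), 13.636896133422852)
rej ((426.80389404296875, 4.442226409912109), (65.37554931640625, 114.62742614746094), 62.38060760498047)
rej ((426.7838439941406, 4.439689636230469), (64.17921447753906, 113.44341278076172), 62.38423156738281)
np (425, 57) [ 690.7 -106.2]
np (543, 54) [ 694.4 -202.3]
np (441, 72) [ 678.5 -119.2]
np (529, 70) [ 681.  -190.7]
np (438, 175) [ 594.1 -116.3]
np (540, 172) [ 597.3 -198.5]
nr (28, 36) [704.1 214.4]
nr (143, 25) [714.4 122.2]
nr (46, 47) [695.3 199.7]
nr (131, 42) [700.2 131.5]
nr (50, 150) [611.2 194.1]
nr (147, 142) [618.5 117. ]
tagP (739, 325) [ 475.7 -355.8]
tagR (314, 334) [466.1 -17.5]
nest_pass ((636.3899536132812, -131.22105407714844), (111.5949478149414, 158.0098419189453), 0.696231484413147)
nest_reject ((655.1217651367188, 161.71588134765625), (114.00924682617188, 103.60446166992188), 5.435659408569336)
third_hand 0.92 [ 0.78268006 -0.07261603  0.02      ]
tip [ 0.63291093 -0.05436581  0.1       ] cam [1.10848013 0.90364731 0.        ] [0.40480488 0.01849275 1.20827356]
```

>>> apply_moves --series '[{"dx": 140,"dy": -90,"dz": 60,"turn": 0.11,"jaw": 0.4},{"dx": 140,"dy": -90,"dz": 60,"turn": 0.225,"jaw": 0.4},{"dx": 140,"dy": -90,"dz": 60,"turn": 0.225,"jaw": 0.4},{"dx": 140,"dy": -90,"dz": 60,"turn": 0.225,"jaw": 0.4},{"dx": 140,"dy": -90,"dz": 60,"turn": 0.225,"jaw": 0.4}]'

```text
time: 1.07
tool_pos: [0.3651, -0.4121, 0.1885]
tool_rot: [-0.002, 0.993, 0.12, 0.0]
contact_force: [-0.3, 0.7, -0.5]
gripper_width: 0.6
grasp_force: 0.0
```

```bash
cat >> h.py <<'E'
def goto(x,y,z,yaw=None):
    s=state();w,a,b,c=s['tool_rot'];M=R.from_quat([a,b,c,w]).as_matrix()
    show();d=M.T@(np.array([x,y,z])/1000-s['tool_pos'])*1000
    cy=np.degrees(np.arctan2(M[1,1],M[0,1]))
    print('d',np.round(d,1),'yaw',round(cy,2),'turn',None if yaw is None else round(-np.radians(yaw-cy),3))
E
python3 -c "
from h import *
goto(454,-267,80,-76.3)"
```

```text
1.0667 [ 0.3651 -0.4121  0.1885] toolx [0.971 0.238 0.001] tooly [ 0.238 -0.971 -0.004] 0.5999021564049831 [-0.3  0.7 -0.5]
d [ 120.8 -119.4  109.1] yaw -76.25 turn 0.001
```

>>> apply_moves --series '[{"dx": 120,"dy": -119,"dz": 105},{"dx": 120,"dy": -119,"dz": 105},{"dx": 120,"dy": -119,"dz": 105},{"dx": 120,"dy": -119,"dz": 105},{"dx": 120,"dy": -119,"dz": 105}]'

```text
invalid input at $.series[0]: expected keys jaw, dx, dy, dz, turn
```

>>> apply_moves --series '[{"dx": 0},{"dx": 0},{"dx": 0}]'

```text
invalid input at $.series[0]: expected keys jaw, dx, dy, dz, turn
```

Run:
```python
from h import *
goto(454,-267,22,-76.3)
a=grab_frame('wrist');save(a,'w1.png')
for n,p in {'rail':(.454,-.267,.02),'ctr':(.4643,-.3095,.02),'tcp':list(state()['tool_pos'])}.items(): print(n,w2p(a,p))
```

```text
1.0667 [ 0.3651 -0.4121  0.1885] toolx [0.971 0.238 0.001] tooly [ 0.238 -0.971 -0.004] 0.5999021564049831 [-0.3  0.7 -0.5]
d [ 120.7 -119.1  167.1] yaw -76.25 turn 0.001
rail [172.80532517  47.66101113]
ctr [225.48056878  47.80064382]
tcp [314.95124107 284.47879937]
```

View pics/w1.png

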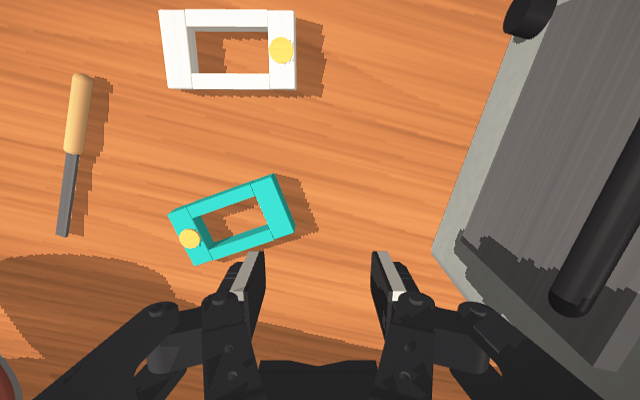

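The wrist view shows the round-tag frame at px (160–297, 10–90), with its untagged rail at about (176,49) against a predicted (173,48). The position is confirmed to about 2 mm.

>>> apply_moves --series '[{"dx": 121,"dy": -118,"dz": 105,"turn": 0,"jaw": 0.4},{"dx": 121,"dy": -118,"dz": 105,"turn": 0,"jaw": 0.4},{"dx": 121,"dy": -118,"dz": 105,"turn": 0,"jaw": 0.4},{"dx": 121,"dy": -118,"dz": 105,"turn": 0,"jaw": 0.4},{"dx": 121,"dy": -118,"dz": 105,"turn": 0,"jaw": 0.4}]'

```text
time: 1.53
tool_pos: [0.4547, -0.2708, 0.0839]
tool_rot: [-0.0, 0.993, 0.119, -0.0]
contact_force: [0.9, -0.1, -0.1]
gripper_width: 0.603
grasp_force: 0.0
```

Run:
```python
from h import *
goto(454,-268,22,-76.3)
```

```text
1.5333 [ 0.4547 -0.2708  0.0839] toolx [ 0.971  0.237 -0.   ] tooly [ 0.237 -0.971 -0.001] 0.6025512397885168 [ 0.9 -0.1 -0.1]
d [ 0.  -2.8 61.9] yaw -76.27 turn 0.0
```

>>> apply_moves --series '[{"dx": 0,"dy": -2,"dz": 30,"turn": 0,"jaw": 0.4},{"dx": 0,"dy": -2,"dz": 50,"turn": 0,"jaw": 0.4},{"dx": 0,"dy": -2,"dz": 61,"turn": 0,"jaw": 0.4},{"dx": 0,"dy": -2,"dz": 61,"turn": 0,"jaw": 0.4},{"dx": 0,"dy": -2,"dz": 61,"turn": 0,"jaw": 0.4}]'

```text
time: 1.95
tool_pos: [0.4538, -0.2713, 0.0245]
tool_rot: [-0.0, 0.993, 0.119, -0.0]
contact_force: [0.3, 0.7, 1.2]
gripper_width: 0.601
grasp_force: 0.0
```

>>> apply_moves --series '[{"dx": 0,"dy": 0,"dz": 0,"turn": 0,"jaw": 0.9},{"dx": 0,"dy": 0,"dz": 0,"turn": 0,"jaw": 0.9},{"dx": 0,"dy": 0,"dz": 0,"turn": 0,"jaw": 0.9},{"dx": 0,"dy": 0,"dz": 0,"turn": 0,"jaw": 0.9},{"dx": 0,"dy": 0,"dz": 0,"turn": 0,"jaw": 0.9}]'

```text
time: 2.37
tool_pos: [0.4548, -0.2717, 0.0264]
tool_rot: [0.001, 0.993, 0.119, 0.001]
contact_force: [-1.7, 1.2, 6.5]
gripper_width: 0.237
grasp_force: 61.8
```

Run:
```python
from h import *
goto(525,-160,22,2.2)
a=grab_frame('wrist');save(a,'w2.png')
```

```text
2.3667 [ 0.4548 -0.2717  0.0264] toolx [0.972 0.236 0.002] tooly [ 0.236 -0.972  0.003] 0.23743628481402032 [-1.7  1.2  6.5]
d [ 94.6 -92.    4.4] yaw -76.33 turn -1.371
```

View pics/w2.png

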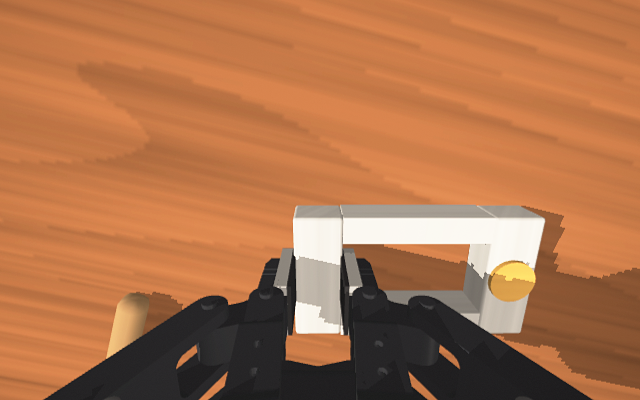

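>>> apply_moves --series '[{"dx": 6,"dy": -6,"dz": 0,"turn": -0.11,"jaw": 0.9},{"dx": 12,"dy": -12,"dz": 0,"turn": -0.22,"jaw": 0.9},{"dx": 18,"dy": -18,"dz": 0,"turn": -0.33,"jaw": 0.9},{"dx": 24,"dy": -24,"dz": 0,"turn": -0.44,"jaw": 0.9},{"dx": 30,"dy": -30,"dz": 0,"turn": -0.55,"jaw": 0.9}]'

```text
time: 2.83
tool_pos: [0.4771, -0.2362, 0.0264]
tool_rot: [0.003, 0.922, 0.387, 0.0]
contact_force: [-1.4, -3.5, 3.4]
gripper_width: 0.236
grasp_force: 61.5
```

Run:
```python
from h import *
goto(471,-163,24,2.2)
```

```text
2.8333 [ 0.4771 -0.2362  0.0264] toolx [ 0.701  0.713 -0.001] tooly [ 0.713 -0.701  0.005] 0.2355790213210729 [-1.4 -3.5  3.4]
d [ 47.9 -55.7   2.1] yaw -44.5 turn -0.815
```

>>> apply_moves --series '[{"dx": 9,"dy": -11,"dz": 0,"turn": -0.11,"jaw": 0.9},{"dx": 18,"dy": -21,"dz": 0,"turn": -0.22,"jaw": 0.9},{"dx": 27,"dy": -31,"dz": 0,"turn": -0.33,"jaw": 0.9},{"dx": 36,"dy": -41,"dz": 0,"turn": -0.44,"jaw": 0.9},{"dx": 44,"dy": -50,"dz": 0,"turn": -0.55,"jaw": 0.9}]'

```text
time: 3.25
tool_pos: [0.4731, -0.1691, 0.0264]
tool_rot: [0.003, 0.782, 0.623, 0.001]
contact_force: [1.4, -2.5, 2.8]
gripper_width: 0.238
grasp_force: 61.3
```

>>> apply_moves --series '[{"dx": 0,"dy": 0,"dz": 0,"turn": -0.09,"jaw": 0.9},{"dx": 0,"dy": 0,"dz": 0,"turn": -0.18,"jaw": 0.9},{"dx": 0,"dy": 0,"dz": 0,"turn": -0.26,"jaw": 0.9},{"dx": 0,"dy": 0,"dz": 0,"turn": -0.26,"jaw": 0.9}]'

```text
time: 3.58
tool_pos: [0.473, -0.1688, 0.0264]
tool_rot: [0.002, 0.697, 0.718, 0.001]
contact_force: [0.8, 1.2, 7.2]
gripper_width: 0.24
grasp_force: 61.8
```

Run:
```python
from h import *
goto(471,-163,24,2.2)
a=grab_frame('wrist');save(a,'w3.png')
t=grab_frame('top')['pixels'][120:270,300:450]
cv2.imwrite('pics/t3.png',np.hstack([cv2.resize(a['pixels'],(480,300)),cv2.resize(t,(300,300),interpolation=2)])[:,:,::-1])
```

```text
3.5833 [ 0.473  -0.1688  0.0264] toolx [-0.03   1.    -0.002] tooly [1.    0.03  0.004] 0.24011829804243462 [0.8 1.2 7.2]
d [ 5.8 -1.9  2.4] yaw 1.7 turn -0.009
```

View pics/t3.png

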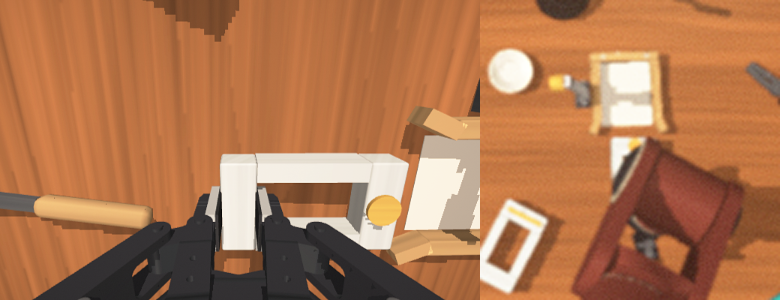

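The wrist view shows the gripped frame pointing into the mouth, its front corners at full-res ≈ (544,220) and (528,332). The near edge of the nest mat runs (564,181)–(539,307).

Run:
```python
from h import *
a=grab_frame('wrist')
for n,p,z in [('frfar',(544,220),.02),('frnear',(528,332),.02),('rearfar',(295,218),.02),('rearnear',(296,332),.02),('matfar',(564,181),0.001),('matnear',(539,307),0.001),('flarefar',(548,163),.014),('flarenear',(520,341),.014)]: print(n,np.round(p2w(a,p,z)*1000,1))
```

```text
frfar [ 570.2 -138.9   20. ]
frnear [ 576.2 -196.6   20. ]
rearfar [ 462.8 -140.8   20. ]
rearnear [ 463.7 -199.4   20. ]
matfar [ 589.6 -125.6    1. ]
matnear [ 594.  -195.4    1. ]
flarefar [ 570.3 -115.2   14. ]
flarenear [ 578.2 -206.9   14. ]
```

>>> apply_moves --series '[{"dx": 5,"dy": 0,"dz": 0,"turn": -0.009,"jaw": 0.9},{"dx": 6,"dy": 20,"dz": 0,"turn": -0.009,"jaw": 0.9},{"dx": 6,"dy": 40,"dz": 0,"turn": -0.009,"jaw": 0.9},{"dx": 6,"dy": 58,"dz": 0,"turn": -0.009,"jaw": 0.9},{"dx": 6,"dy": 70,"dz": 0,"turn": -0.009,"jaw": 0.9}]'

```text
time: 4.15
tool_pos: [0.5417, -0.1606, 0.0264]
tool_rot: [-0.001, 0.694, 0.72, -0.001]
contact_force: [-13.1, -0.2, 19.5]
gripper_width: 0.24
grasp_force: 63.4
```

Run:
```python
from h import *
goto(581,-159,24,2.2)
a=grab_frame('wrist');save(a,'w4.png')
```

```text
4.15 [ 0.5417 -0.1606  0.0264] toolx [-0.037  0.999 -0.001] tooly [ 0.999  0.037 -0.003] 0.2402780968685352 [-13.1  -0.2  19.5]
d [ 0.1 39.3  2.3] yaw 2.11 turn -0.002
```

View pics/w4.png

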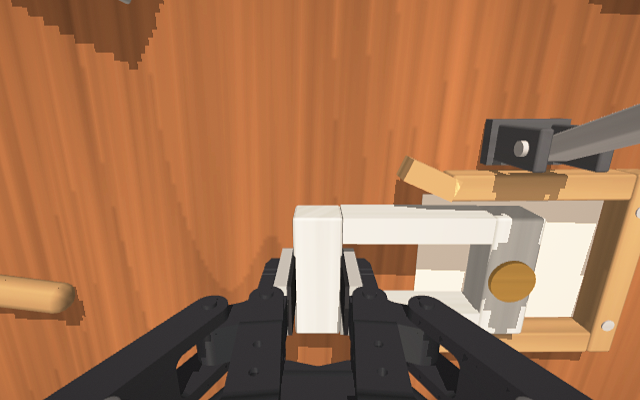

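The frame is well inside, between the fences (front at u≈540, backstop at u≈600). I'll continue to contact.

>>> apply_moves --series '[{"dx": 0,"dy": 14,"dz": 0,"turn": 0,"jaw": 0.9},{"dx": 0,"dy": 26,"dz": 0,"turn": 0,"jaw": 0.9},{"dx": 0,"dy": 34,"dz": 0,"turn": 0,"jaw": 0.9},{"dx": 0,"dy": 36,"dz": 0,"turn": 0,"jaw": 0.9}]'

```text
time: 4.53
tool_pos: [0.5774, -0.1592, 0.0264]
tool_rot: [-0.001, 0.694, 0.72, -0.001]
contact_force: [-12.7, 0.1, 16.3]
gripper_width: 0.239
grasp_force: 63.1
```

>>> apply_moves --series '[{"dx": 0,"dy": 2,"dz": 0,"turn": 0,"jaw": 0.9},{"dx": 0,"dy": 2,"dz": 0,"turn": 0,"jaw": 0.9}]'

```text
time: 4.7
tool_pos: [0.5788, -0.1592, 0.0264]
tool_rot: [-0.001, 0.694, 0.72, -0.001]
contact_force: [-7.8, -1.0, 13.5]
gripper_width: 0.239
grasp_force: 62.7
```

>>> apply_moves --series '[{"dx": 0,"dy": 2,"dz": 0,"turn": 0,"jaw": 0.9},{"dx": 0,"dy": 2,"dz": 0,"turn": 0,"jaw": 0.9}]'

```text
time: 4.87
tool_pos: [0.5806, -0.1591, 0.0264]
tool_rot: [-0.001, 0.694, 0.72, -0.001]
contact_force: [-8.9, -0.6, 14.3]
gripper_width: 0.238
grasp_force: 62.7
```

>>> apply_moves --series '[{"dx": 0,"dy": 2,"dz": 0,"turn": 0,"jaw": 0.9},{"dx": 0,"dy": 2,"dz": 0,"turn": 0,"jaw": 0.9}]'

```text
time: 5.03
tool_pos: [0.5816, -0.1591, 0.0264]
tool_rot: [-0.002, 0.694, 0.72, -0.002]
contact_force: [-13.4, -0.7, 17.4]
gripper_width: 0.237
grasp_force: 63.1
```

>>> apply_moves --series '[{"dx": 0,"dy": 2,"dz": 0,"turn": 0,"jaw": 0.9},{"dx": 0,"dy": 2,"dz": 0,"turn": 0,"jaw": 0.9}]'

```text
time: 5.2
tool_pos: [0.5817, -0.159, 0.0264]
tool_rot: [-0.004, 0.694, 0.72, -0.004]
contact_force: [-20.6, -0.3, 22.7]
gripper_width: 0.235
grasp_force: 63.7
```

Run:
```python
from h import *
show()
a=grab_frame('wrist');cv2.imwrite('pics/w5.png',cv2.resize(a['pixels'][150:380,270:640],None,fx=2,fy=2)[:,:,::-1])
```

```text
5.2 [ 0.5817 -0.159   0.0264] toolx [-0.037  0.999 -0.   ] tooly [ 0.999  0.037 -0.011] 0.23500338790894254 [-20.6  -0.3  22.7]
```

View pics/w5.png

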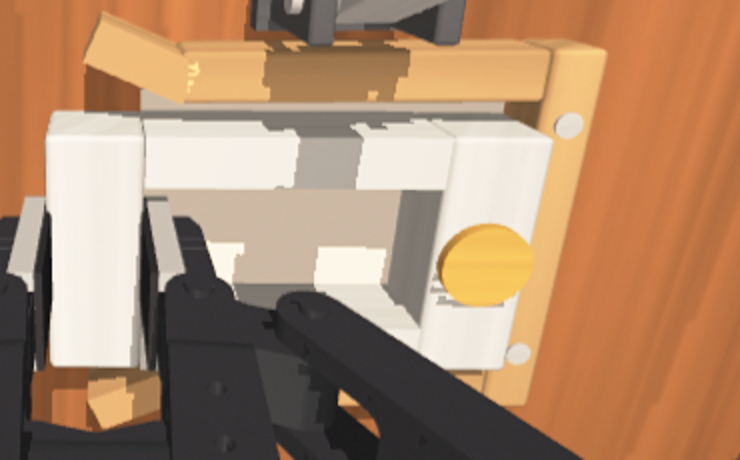

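The frame is home: it stalls at x=0.5817 and its front edge touches the backstop. Release and rise.

>>> apply_moves --series '[{"dx": 0,"dy": -2,"dz": 0,"turn": 0,"jaw": 0.9},{"dx": 0,"dy": -2,"dz": 0,"turn": 0,"jaw": 0.45},{"dx": 0,"dy": -2,"dz": 0,"turn": 0,"jaw": 0.45},{"dx": 0,"dy": -2,"dz": 0,"turn": 0,"jaw": 0.45},{"dx": 0,"dy": -2,"dz": -10,"turn": 0,"jaw": 0.45}]'

```text
time: 5.67
tool_pos: [0.5813, -0.1575, 0.032]
tool_rot: [-0.002, 0.694, 0.72, -0.001]
contact_force: [-0.5, 0.3, -0.5]
gripper_width: 0.548
grasp_force: 0.0
```

>>> apply_moves --series '[{"dx": 0,"dy": 0,"dz": -30,"turn": 0,"jaw": 0.45},{"dx": 0,"dy": 0,"dz": -60,"turn": 0,"jaw": 0.8},{"dx": 0,"dy": -30,"dz": -90,"turn": 0,"jaw": 1},{"dx": 0,"dy": -60,"dz": -110,"turn": 0,"jaw": 1},{"dx": 0,"dy": -60,"dz": -130,"turn": 0,"jaw": 1}]'

```text
time: 6.08
tool_pos: [0.5192, -0.1599, 0.1646]
tool_rot: [-0.002, 0.694, 0.72, -0.001]
contact_force: [0.8, -0.1, -0.5]
gripper_width: 0.007
grasp_force: 0.0
```

Run:
```python
from h import *
# nest pass home (625.7,-157.3), yaw 2.1; arm x=10, hinge y=60,z=26; arm at angle q: tip = hinge + 80*(-cos q*ydir + sin q z)
c,s=np.cos(.037),np.sin(.037)
N=lambda x,y:(625.7+c*x-s*y,-157.3+s*x+c*y)
for r in (80,):
    q=1.92;print('tip',N(10,60-r*np.cos(q)),26+r*np.sin(q))
goto(*N(10,130),90,2.1)
a=grab_frame('wrist');save(a,'w6.png')
t=grab_frame('top');
C=lambda X:np.round(w2p(t,X),1)
x,y=N(10,60-80*np.cos(1.92));print('tip px top',C((x/1000,y/1000,.101)))
save(t,'t6.png')
for o in spotter.outline_of(t,'frame_pass')[:2]: print(o['conf'],o['extent'])
```

```text
tip (np.float64(632.4611303717209), np.float64(-69.61791161614379)) 101.17163789482599
6.0833 [ 0.5192 -0.1599  0.1646] toolx [-0.036  0.999  0.001] tooly [ 0.999  0.036 -0.004] 0.0071881963423718115 [ 0.8 -0.1 -0.5]
d [128.7 116.7  74.3] yaw 2.08 turn -0.0
tip px top [343.9 160.7]
0.72 [360.3, 149.7, 385.8, 189.0]
0.63 [415.1, 268.0, 466.9, 307.5]
```

View pics/w6.png

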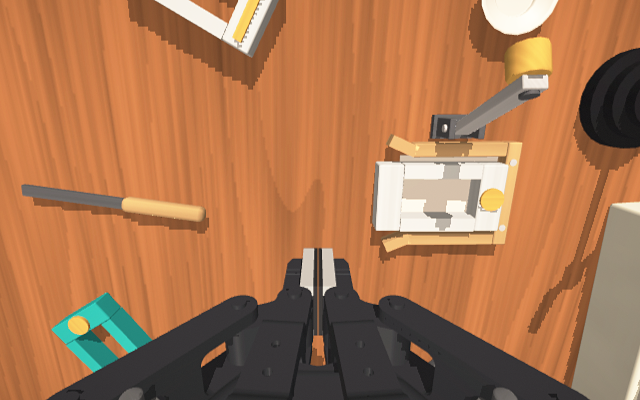

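The frame sits home in the nest (px 375–507 × 158–235). The hold-down arm leans outward with its weight at (528,58), matching the prediction. Next I go to its outer side.

>>> apply_moves --series '[{"dx": 131,"dy": 117,"dz": -10,"turn": 0,"jaw": 1},{"dx": 131,"dy": 117,"dz": -10,"turn": 0,"jaw": 1},{"dx": 131,"dy": 117,"dz": -10,"turn": 0,"jaw": 1},{"dx": 131,"dy": 117,"dz": -10,"turn": 0,"jaw": 1},{"dx": 131,"dy": 117,"dz": -10,"turn": 0,"jaw": 1}]'

```text
time: 6.65
tool_pos: [0.638, -0.0207, 0.1728]
tool_rot: [-0.001, 0.692, 0.722, 0.001]
contact_force: [-0.9, -0.1, -0.2]
gripper_width: -0.005
grasp_force: 0.0
```

```bash
python3 -c "
from h import *
goto(632,-25,102,2.1)"
```

```text
6.65 [ 0.638  -0.0207  0.1728] toolx [-0.041  0.999  0.002] tooly [0.999 0.041 0.   ] -0.004748854771878286 [-0.9 -0.1 -0.2]
d [-4.2 -6.2 70.7] yaw 2.37 turn 0.005
```

>>> apply_moves --series '[{"dx": -4,"dy": -5,"dz": 35,"turn": 0,"jaw": 1},{"dx": -4,"dy": -5,"dz": 70,"turn": 0,"jaw": 1},{"dx": -12,"dy": -5,"dz": 70,"turn": 0,"jaw": 1},{"dx": -20,"dy": -5,"dz": 70,"turn": 0,"jaw": 1},{"dx": -28,"dy": -5,"dz": 70,"turn": 0,"jaw": 1}]'

```text
time: 7.07
tool_pos: [0.6315, -0.0544, 0.1045]
tool_rot: [-0.0, 0.694, 0.72, -0.0]
contact_force: [-0.5, 0.2, 1.0]
gripper_width: 0.001
grasp_force: 0.3
```

>>> apply_moves --series '[{"dx": -8,"dy": 0,"dz": 0,"turn": 0,"jaw": 1},{"dx": -16,"dy": 0,"dz": 0,"turn": 0,"jaw": 1},{"dx": -24,"dy": 0,"dz": 0,"turn": 0,"jaw": 1},{"dx": -32,"dy": 0,"dz": 0,"turn": 0,"jaw": 1},{"dx": -40,"dy": 0,"dz": 0,"turn": 0,"jaw": 1}]'

```text
time: 7.48
tool_pos: [0.6332, -0.0948, 0.1054]
tool_rot: [0.001, 0.694, 0.72, 0.0]
contact_force: [-0.1, -0.2, -0.5]
gripper_width: 0.005
grasp_force: 0.1
```

>>> apply_moves --series '[{"dx": -6,"dy": 0,"dz": 0,"turn": 0,"jaw": 1},{"dx": -12,"dy": 0,"dz": 0,"turn": 0,"jaw": 1},{"dx": -12,"dy": 0,"dz": 0,"turn": 0,"jaw": 1},{"dx": -12,"dy": 0,"dz": 0,"turn": 0,"jaw": 1}]'

```text
time: 7.82
tool_pos: [0.633, -0.1058, 0.1042]
tool_rot: [-0.0, 0.694, 0.72, -0.0]
contact_force: [0.1, -0.7, -0.0]
gripper_width: 0.001
grasp_force: 0.0
```

Run:
```python
from h import *
show()
a=grab_frame('wrist');s=grab_frame('side')
c=cv2.resize(s['pixels'][140:220,280:380],(500,400))
cv2.imwrite('pics/w7.png',np.hstack([cv2.resize(a['pixels'],(300,400)) if 0 else cv2.resize(a['pixels'],(300,188)).repeat(1,0) , np.zeros((188,1,3),np.uint8), cv2.resize(c,(235,188))])[:,:,::-1])
```

```text
7.8167 [ 0.633  -0.1058  0.1042] toolx [-0.036  0.999  0.   ] tooly [ 0.999  0.036 -0.   ] 0.0005794813714025835 [ 0.1 -0.7 -0. ]
```

View pics/w7.png

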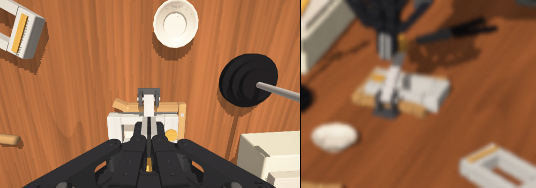

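The arm has dropped onto the frame: it now lies across the nest, with the weight at the lower side. Next is the reject.

>>> apply_moves --series '[{"dx": 0,"dy": 0,"dz": -40,"turn": 0,"jaw": 1},{"dx": 0,"dy": 0,"dz": -60,"turn": 0,"jaw": 1},{"dx": 140,"dy": -239,"dz": -60,"turn": 0.12,"jaw": 0.6},{"dx": 140,"dy": -239,"dz": -60,"turn": 0.24,"jaw": 0.4},{"dx": 140,"dy": -239,"dz": -60,"turn": 0.36,"jaw": 0.4}]'

```text
time: 8.33
tool_pos: [0.5222, -0.0456, 0.1647]
tool_rot: [0.0, 0.813, 0.582, 0.0]
contact_force: [-0.4, 0.1, 1.4]
gripper_width: 0.416
grasp_force: 0.0
```

```bash
python3 -c "
from h import *
goto(388,25,110,-27.6)"
```

```text
8.3333 [ 0.5222 -0.0456  0.1647] toolx [0.323 0.946 0.   ] tooly [ 0.946 -0.323  0.001] 0.41584242814973876 [-0.4  0.1  1.4]
d [  23.5 -149.9   54.6] yaw -18.85 turn 0.153
```

>>> apply_moves --series '[{"dx": 23,"dy": -150,"dz": 20,"turn": 0.08,"jaw": 0.4},{"dx": 23,"dy": -150,"dz": 40,"turn": 0.153,"jaw": 0.4},{"dx": 23,"dy": -150,"dz": 50,"turn": 0.153,"jaw": 0.4},{"dx": 23,"dy": -150,"dz": 50,"turn": 0.153,"jaw": 0.4},{"dx": 23,"dy": -150,"dz": 50,"turn": 0.153,"jaw": 0.4}]'

```text
time: 8.75
tool_pos: [0.3794, 0.0259, 0.1073]
tool_rot: [-0.004, 0.853, 0.522, -0.005]
contact_force: [-0.9, -0.9, -1.4]
gripper_width: 0.605
grasp_force: 0.0
```

Run:
```python
from h import *
goto(388,25,24.5,-27.6)
a=grab_frame('wrist');I=a['pixels']
for n in ['frame_reject']:
    o=spotter.outline_of(a,n)
    for q in o[:2]:
        m=q['region'].astype(np.uint8);c=max(cv2.findContours(m,0,1)[0],key=cv2.contourArea)
        print(q['conf'],q['extent'],cv2.minAreaRect(np.array([p2w(a,k,.02)[:2]*1000 for k in c[:,0]],np.float32)))
print('rail px',w2p(a,(.388,.025,.02)))
```

```text
8.75 [0.3794 0.0259 0.1073] toolx [ 0.456  0.89  -0.004] tooly [ 0.89  -0.456 -0.012] 0.6048630547362447 [-0.9 -0.9 -1.4]
d [ 3.4  9.1 82.6] yaw -27.1 turn 0.009
0.74 [314.5, 169.7, 478.1, 258.6] ((425.8891296386719, 3.3011093139648438), (64.53109741210938, 109.20790100097656), 62.74476623535156)
rail px [329.83303275 212.65666513]
```

>>> apply_moves --series '[{"dx": 3,"dy": 8,"dz": 20,"turn": 0.008,"jaw": 0.4},{"dx": 3,"dy": 8,"dz": 40,"turn": 0.008,"jaw": 0.4},{"dx": 3,"dy": 8,"dz": 60,"turn": 0.008,"jaw": 0.4},{"dx": 3,"dy": 8,"dz": 60,"turn": 0.008,"jaw": 0.4}]'

```text
time: 9.18
tool_pos: [0.396, 0.0219, 0.0523]
tool_rot: [-0.001, 0.856, 0.517, -0.002]
contact_force: [-1.5, 0.0, -0.3]
gripper_width: 0.6
grasp_force: 0.0
```

Run:
```python
from h import *
goto(388,25,24.5,-27.6)
```

```text
9.1833 [0.396  0.0219 0.0523] toolx [ 0.466  0.885 -0.002] tooly [ 0.885 -0.466 -0.004] 0.5995679262120306 [-1.5  0.  -0.3]
d [-0.9 -8.4 27.8] yaw -27.75 turn -0.003
```

>>> apply_moves --series '[{"dx": 0,"dy": -8,"dz": 8,"turn": 0,"jaw": 0.4},{"dx": 0,"dy": -8,"dz": 18,"turn": 0,"jaw": 0.4},{"dx": 0,"dy": -8,"dz": 27,"turn": 0,"jaw": 0.4},{"dx": 0,"dy": -8,"dz": 27,"turn": 0,"jaw": 0.4}]'

```text
time: 9.52
tool_pos: [0.3887, 0.0259, 0.0261]
tool_rot: [-0.001, 0.856, 0.517, -0.001]
contact_force: [-0.8, 0.1, -0.8]
gripper_width: 0.599
grasp_force: 0.0
```

>>> apply_moves --series '[{"dx": 0,"dy": 0,"dz": 0,"turn": 0,"jaw": 0.9},{"dx": 0,"dy": 0,"dz": 0,"turn": 0,"jaw": 0.9},{"dx": 0,"dy": 0,"dz": 0,"turn": 0,"jaw": 0.9},{"dx": 0,"dy": 0,"dz": 0,"turn": 0,"jaw": 0.9},{"dx": 0,"dy": 0,"dz": 0,"turn": 0,"jaw": 0.9}]'

```text
time: 9.93
tool_pos: [0.3902, 0.0257, 0.0282]
tool_rot: [0.0, 0.856, 0.517, 0.001]
contact_force: [-1.7, 0.1, 4.2]
gripper_width: 0.239
grasp_force: 60.9
```

Run:
```python
from h import *
goto(489,143,25,6.5)
```

```text
9.9333 [0.3902 0.0257 0.0282] toolx [0.465 0.885 0.001] tooly [ 0.885 -0.465  0.001] 0.2387691053473045 [-1.7  0.1  4.2]
d [149.8  32.9   3.3] yaw -27.73 turn -0.598
```

>>> apply_moves --series '[{"dx": 15,"dy": 3,"dz": 0,"turn": -0.07,"jaw": 0.9},{"dx": 35,"dy": 7,"dz": 0,"turn": -0.15,"jaw": 0.9},{"dx": 55,"dy": 11,"dz": 0,"turn": -0.24,"jaw": 0.9},{"dx": 75,"dy": 16,"dz": 0,"turn": -0.33,"jaw": 0.9},{"dx": 90,"dy": 20,"dz": 0,"turn": -0.42,"jaw": 0.9}]'

```text
time: 10.35
tool_pos: [0.4504, 0.0966, 0.0281]
tool_rot: [0.001, 0.728, 0.686, -0.0]
contact_force: [-3.2, -3.8, 8.4]
gripper_width: 0.238
grasp_force: 61.4
```

Run:
```python
from h import *
goto(489,143,26,6.5)
```

```text
10.35 [0.4504 0.0966 0.0281] toolx [ 0.059  0.998 -0.001] tooly [ 0.998 -0.059  0.001] 0.2383766094852001 [-3.2 -3.8  8.4]
d [48.6 35.8  2.1] yaw -3.39 turn -0.173
```

>>> apply_moves --series '[{"dx": 15,"dy": 10,"dz": 0,"turn": -0.06,"jaw": 0.9},{"dx": 30,"dy": 20,"dz": 0,"turn": -0.12,"jaw": 0.9},{"dx": 43,"dy": 28,"dz": 0,"turn": -0.173,"jaw": 0.9},{"dx": 47,"dy": 33,"dz": 0,"turn": -0.173,"jaw": 0.9},{"dx": 47,"dy": 33,"dz": 0,"turn": -0.173,"jaw": 0.9}]'

```text
time: 10.77
tool_pos: [0.4863, 0.1418, 0.0282]
tool_rot: [0.0, 0.667, 0.745, 0.001]
contact_force: [-0.0, 2.9, 4.6]
gripper_width: 0.235
grasp_force: 60.9
```

Run:
```python
from h import *
goto(489,143,26,6.5)
a=grab_frame('wrist')
I=a['pixels'].astype(int)
for n in ['frame_reject','nest_reject']:
    for q in spotter.outline_of(a,n)[:1]:
        m=q['region'].astype(np.uint8);c=max(cv2.findContours(m,0,1)[0],key=cv2.contourArea)
        z=.02 if n[0]=='f' else .014
        ap=cv2.approxPolyDP(c,4,True)[:,0]
        print(n,q['conf'],q['extent'])
        for k in ap: print(k,np.round(p2w(a,k,z)[:2]*1000,1))
# white mat / frame column profile near lead
t=grab_frame('top')
for n in ['frame_pass','nest_reject','hold_arm_tip']:
    for q in spotter.outline_of(t,n)[:1]: print(n,q['conf'],q['extent'])
```

```text
10.7667 [0.4863 0.1418 0.0282] toolx [-0.109  0.994  0.001] tooly [0.994 0.109 0.002] 0.23467975498189866 [-0.   2.9  4.6]
d [0.9 2.8 2.2] yaw 6.25 turn -0.004
frame_reject 0.74 [291.2, 207.8, 540.0, 336.9]
[539 224] [580.3 177.1]
[507 209] [564.4 182.3]
[298 211] [474.7 171.5]
[292 220] [472.5 167.1]
[295 333] [479.1 108.5]
[342 336] [502.2 109.3]
[343 247] [496.4 156.8]
[464 248] [550.4 162.2]
[461 292] [554.5 139.9]
[427 295] [539.  136.6]
[492 335] [575.6 117.9]
[514 336] [586.5 118.5]
nest_reject 0.68 [517.9, 150.6, 640.0, 356.0]
[563 149] [584.5 209.6]
[552 167] [582.3 201.6]
[587 186] [600.5 195. ]
[573 191] [595.1 192.2]
[544 308] [601.5 132. ]
[555 311] [607.5 130.9]
[522 323] [593.2 122.2]
[519 336] [594.  114.3]
[536 356] [606.7 103. ]
[570 345] [622.1 111.7]
[639 345] [657.8 115.6]
[639 164] [619.4 207. ]
[609 164] [606.5 205.6]
[586 152] [594.7 209.5]
frame_pass 0.82 [363.0, 147.5, 388.3, 189.7]
nest_reject 0.63 [236.6, 136.4, 280.5, 180.6]
hold_arm_tip 0.75 [178.1, 222.8, 205.3, 246.4]
```

Run:
```python
from h import *
a=grab_frame('wrist');I=cv2.GaussianBlur(a['pixels'],(3,3),0).astype(int)
for u in (600,620,636):
    g=np.abs(np.diff(I[:,u],axis=0)).sum(1)
    pk=[v for v in range(130,370) if g[v]>30 and g[v]==g[v-2:v+3].max()]
    print('u',u)
    for v in pk: print(v,g[v],I[v-3,u],I[v+4,u],'z14',np.round(p2w(a,(u,v+.5),.014)[:2]*1000,1),'z0',np.round(p2w(a,(u,v+.5),0)[:2]*1000,1))
t=grab_frame('top');T=t['pixels'].astype(int)
for v in (152,160,168):
    row=cv2.resize(t['pixels'][v-1:v+2,225:290],None,fx=4,fy=1,interpolation=2)[1].astype(int)
    g=np.abs(row[2:]-row[:-2]).sum(1)
    print('row',v,[(round(225+(k+1.5)/4-.5,1),g[k],np.round(p2w(t,(225+(k+1.5)/4-.5,v),.014)[:2]*1000,1).tolist()) for k in range(3,len(g)-3) if g[k]>40 and g[k]==g[k-3:k+4].max()])
```

```text
u 600
155 69 [176 107  63] [232 178 116] z14 [601.1 207.8] z0 [613.6 207. ]
184 83 [233 178 116] [179 157 135] z14 [605.8 195.4] z0 [618.8 193.4]
187 95 [186 138  89] [195 176 156] z14 [606.3 194.1] z0 [619.4 191.9]
214 80 [195 176 156] [251 243 227] z14 [611.  181.9] z0 [624.5 178.5]
309 165 [250 241 225] [202 151  97] z14 [629.5 133.2] z0 [645.  124.9]
343 106 [227 173 112] [120  74  44] z14 [637.1 113.3] z0 [653.4 102.9]
350 48 [120  74  44] [176 106  62] z14 [638.8 109. ] z0 [655.2  98.2]
u 620
161 43 [184 111  65] [202 150  98] z14 [610.6 206.2] z0 [624.2 205.3]
166 35 [206 153  99] [232 176 115] z14 [611.5 204.1] z0 [625.1 203. ]
192 37 [227 172 111] [194 174 155] z14 [616.  192.8] z0 [630.1 190.6]
216 81 [194 175 155] [250 242 226] z14 [620.4 181.9] z0 [634.9 178.5]
309 166 [249 240 224] [202 151  98] z14 [639.5 134.3] z0 [656.  126.1]
343 112 [227 173 112] [110  68  40] z14 [647.5 114.4] z0 [664.8 104.1]
352 47 [109  67  40] [169 103  60] z14 [649.7 108.9] z0 [667.2  98.1]
u 636
161 47 [176 107  62] [207 153 100] z14 [617.5 207. ] z0 [631.8 206.1]
192 52 [225 171 111] [192 174 154] z14 [623.1 193.6] z0 [637.9 191.4]
218 79 [192 174 154] [250 241 225] z14 [628.1 181.8] z0 [643.4 178.4]
219 79 [192 173 154] [250 241 225] z14 [628.3 181.3] z0 [643.6 177.9]
309 166 [249 240 223] [203 151  97] z14 [647.5 135.2] z0 [664.8 127. ]
343 109 [226 172 111] [117  71  42] z14 [655.8 115.3] z0 [673.9 105.1]
354 53 [124  75  44] [186 113  65] z14 [658.6 108.5] z0 [677.   97.7]
row 152 [(237.9, np.int64(42), [671.2, 213.4]), (248.9, np.int64(42), [671.6, 183.5]), (269.1, np.int64(55), [672.3, 128.4]), (272.9, np.int64(67), [672.4, 118.1])]
row 160 [(239.1, np.int64(41), [649.0, 209.4]), (269.9, np.int64(53), [650.0, 125.9]), (273.9, np.int64(79), [650.1, 115.0])]
row 168 [(270.1, np.int64(48), [627.8, 124.7]), (274.9, np.int64(77), [628.0, 111.8])]
```

>>> apply_moves --series '[{"dx": 4,"dy": 5,"dz": 0,"turn": 0,"jaw": 0.9},{"dx": 4,"dy": 25,"dz": 0,"turn": 0,"jaw": 0.9},{"dx": 4,"dy": 45,"dz": 0,"turn": 0,"jaw": 0.9},{"dx": 4,"dy": 65,"dz": 0,"turn": 0,"jaw": 0.9},{"dx": 4,"dy": 78,"dz": 0,"turn": 0,"jaw": 0.9}]'

```text
time: 11.63
tool_pos: [0.5607, 0.1525, 0.028]
tool_rot: [-0.002, 0.668, 0.745, -0.004]
contact_force: [-14.9, -1.8, 23.3]
gripper_width: 0.24
grasp_force: 63.5
```

Run:
```python
from h import *
goto(598.6,158,26,6.3)
```

```text
11.6333 [0.5607 0.1525 0.028 ] toolx [-0.109  0.994 -0.001] tooly [ 0.994  0.109 -0.008] 0.23960854746506 [-14.9  -1.8  23.3]
d [ 1.3 38.3  1.7] yaw 6.24 turn -0.001
```

>>> apply_moves --series '[{"dx": 0,"dy": 14,"dz": 0,"turn": 0,"jaw": 0.9},{"dx": 0,"dy": 26,"dz": 0,"turn": 0,"jaw": 0.9},{"dx": 0,"dy": 34,"dz": 0,"turn": 0,"jaw": 0.9},{"dx": 0,"dy": 35,"dz": 0,"turn": 0,"jaw": 0.9}]'

```text
time: 11.97
tool_pos: [0.5957, 0.1563, 0.028]
tool_rot: [-0.002, 0.668, 0.745, -0.003]
contact_force: [-9.4, -0.9, 15.6]
gripper_width: 0.235
grasp_force: 62.6
```

>>> apply_moves --series '[{"dx": 0,"dy": 2,"dz": 0,"turn": 0,"jaw": 0.9},{"dx": 0,"dy": 2,"dz": 0,"turn": 0,"jaw": 0.9}]'

```text
time: 12.13
tool_pos: [0.5962, 0.1563, 0.028]
tool_rot: [-0.002, 0.668, 0.745, -0.004]
contact_force: [-11.2, -2.0, 17.1]
gripper_width: 0.24
grasp_force: 62.8
```

>>> apply_moves --series '[{"dx": 0,"dy": 2,"dz": 0,"turn": 0,"jaw": 0.9},{"dx": 0,"dy": 2,"dz": 0,"turn": 0,"jaw": 0.9}]'

```text
time: 12.3
tool_pos: [0.5981, 0.1566, 0.028]
tool_rot: [-0.002, 0.668, 0.745, -0.004]
contact_force: [-10.6, -1.9, 16.9]
gripper_width: 0.239
grasp_force: 62.7
```

>>> apply_moves --series '[{"dx": 0,"dy": 2,"dz": 0,"turn": 0,"jaw": 0.9},{"dx": 0,"dy": 2,"dz": 0,"turn": 0,"jaw": 0.9}]'

```text
time: 12.47
tool_pos: [0.5997, 0.1568, 0.028]
tool_rot: [-0.003, 0.668, 0.745, -0.004]
contact_force: [-12.4, -2.3, 19.0]
gripper_width: 0.234
grasp_force: 62.9
```

>>> apply_moves --series '[{"dx": 0,"dy": 2,"dz": 0,"turn": 0,"jaw": 0.9},{"dx": 0,"dy": 2,"dz": 0,"turn": 0,"jaw": 0.9}]'

```text
time: 12.63
tool_pos: [0.5998, 0.1568, 0.028]
tool_rot: [-0.004, 0.667, 0.745, -0.006]
contact_force: [-19.8, -2.7, 24.5]
gripper_width: 0.238
grasp_force: 63.5
```

>>> apply_moves --series '[{"dx": 0,"dy": 2,"dz": 0,"turn": 0,"jaw": 0.9},{"dx": 0,"dy": 2,"dz": 0,"turn": 0,"jaw": 0.9}]'

```text
time: 12.8
tool_pos: [0.6, 0.1568, 0.028]
tool_rot: [-0.006, 0.667, 0.745, -0.008]
contact_force: [-26.7, -3.8, 30.8]
gripper_width: 0.235
grasp_force: 64.2
```

>>> apply_moves --series '[{"dx": 0,"dy": 1,"dz": 0,"turn": 0,"jaw": 0.9},{"dx": 0,"dy": 1,"dz": 0,"turn": 0,"jaw": 0.9}]'

```text
time: 12.97
tool_pos: [0.6001, 0.1568, 0.028]
tool_rot: [-0.007, 0.667, 0.745, -0.009]
contact_force: [-29.1, -4.6, 32.9]
gripper_width: 0.238
grasp_force: 64.5
```

>>> apply_moves --series '[{"dx": 0,"dy": -3,"dz": 0,"turn": 0,"jaw": 0.9},{"dx": 0,"dy": -3,"dz": 0,"turn": 0,"jaw": 0.45},{"dx": 0,"dy": -3,"dz": 0,"turn": 0,"jaw": 0.45},{"dx": 0,"dy": -3,"dz": 0,"turn": 0,"jaw": 0.45},{"dx": 0,"dy": -3,"dz": -10,"turn": 0,"jaw": 0.45}]'

```text
time: 13.38
tool_pos: [0.6024, 0.1572, 0.0343]
tool_rot: [-0.002, 0.668, 0.744, -0.003]
contact_force: [0.1, -0.0, -0.2]
gripper_width: 0.547
grasp_force: 0.0
```

>>> apply_moves --series '[{"dx": 0,"dy": 0,"dz": -30,"turn": 0,"jaw": 0.45},{"dx": 0,"dy": 0,"dz": -60,"turn": 0,"jaw": 0.45},{"dx": -40,"dy": -20,"dz": -100,"turn": 0,"jaw": 0.45},{"dx": -80,"dy": -40,"dz": -130,"turn": 0,"jaw": 0.45},{"dx": -120,"dy": -60,"dz": -160,"turn": 0,"jaw": 0.45}]'

```text
time: 13.8
tool_pos: [0.5702, 0.0643, 0.1752]
tool_rot: [0.001, 0.667, 0.745, 0.0]
contact_force: [0.8, -0.5, -0.3]
gripper_width: 0.544
grasp_force: 0.0
```

>>> apply_moves --series '[{"dx": -40,"dy": -30,"dz": 0,"turn": 0,"jaw": 0.45},{"dx": -80,"dy": -60,"dz": 0,"turn": 0,"jaw": 0.45},{"dx": -80,"dy": -60,"dz": 0,"turn": 0,"jaw": 0.45},{"dx": -80,"dy": -60,"dz": 0,"turn": 0,"jaw": 0.45}]'

```text
time: 14.13
tool_pos: [0.518, -0.0238, 0.1736]
tool_rot: [0.0, 0.669, 0.743, -0.001]
contact_force: [0.0, 0.5, -0.3]
gripper_width: 0.551
grasp_force: 0.0
```

Run:
```python
from h import *
show()
for cam in ('wrist','top'):
    a=grab_frame(cam);save(a,cam+'_end.png')
    for n in ['frame_pass','frame_reject','hold_arm_tip']:
        for q in spotter.outline_of(a,n)[:2]:
            m=q['region'].astype(np.uint8);c=max(cv2.findContours(m,0,1)[0],key=cv2.contourArea)
            print(cam,n,round(q['conf'],2),np.round(q['extent']),cv2.minAreaRect(np.array([p2w(a,k,.02)[:2]*1000 for k in c[:,0]],np.float32)))
    # predicted weight position for arm angle 0 and -0.14
    for q in (0,.07,-.14,.3):
        x,y,z=625.7+10-.037*(60-80*np.cos(q)),-157.3+.4+60-80*np.cos(q),26+80*np.sin(q);print('q',q,np.round(w2p(a,(x/1e3,y/1e3,z/1e3)),1))
    H=cv2.cvtColor(a['pixels'],cv2.COLOR_RGB2HSV);m=cv2.inRange(H,(18,120,120),(32,255,255))
    n,_,st,ce=cv2.connectedComponentsWithStats(m)
    print('gold',[(np.round(ce[i],1).tolist(),st[i,4]) for i in range(1,n) if st[i,4]>8])
```

```text
14.1333 [ 0.518  -0.0238  0.1736] toolx [-0.105  0.995 -0.001] tooly [ 0.995  0.105 -0.   ] 0.5509374163699602 [ 0.   0.5 -0.3]
wrist frame_pass 0.94 [350. 288. 459. 352.] ((581.5299682617188, -155.44261169433594), (30.31912612915039, 73.15190124511719), 7.813308238983154)
wrist frame_reject 0.62 [426.   1. 578.  28.] ((643.3214111328125, 131.1210174560547), (115.30321502685547, 18.20663070678711), 6.018654823303223)
wrist hold_arm_tip 0.78 [415. 276. 439. 368.] ((636.5364990234375, -112.23245239257812), (16.45784568786621, 36.110137939453125), 5.548495292663574)
q 0 [416.4 348.1]
q 0.07 [418. 352.]
q -0.14 [413.4 339.9]
q 0.3 [424.2 363. ]
gold [([566.9, 6.5], np.int32(126)), ([487.9, 34.4], np.int32(10)), ([453.2, 39.8], np.int32(250)), ([522.4, 37.1], np.int32(237)), ([478.8, 37.5], np.int32(38)), ([436.9, 292.6], np.int32(11)), ([454.3, 294.1], np.int32(53)), ([369.2, 356.6], np.int32(58)), ([430.6, 366.2], np.int32(18))]
top frame_pass 0.76 [362. 149. 387. 187.] ((663.1141357421875, -155.74667358398438), (33.45594787597656, 60.61067581176758), 0.6819703578948975)
top frame_pass 
[... 587 characters left out ...]
 [381.4 164.8]
q -0.14 [380.2 166. ]
q 0.3 [381.2 163.6]
gold [([424.7, 81.5], np.int32(168)), ([95.5, 122.9], np.int32(1820)), ([580.6, 108.4], np.int32(68)), ([356.7, 107.4], np.int32(40)), ([566.1, 127.5], np.int32(15)), ([240.9, 160.0], np.int32(81)), ([256.4, 145.4], np.int32(17)), ([357.2, 154.6], np.int32(30)), ([373.3, 151.2], np.int32(45)), ([387.4, 155.6], np.int32(17)), ([382.3, 164.0], np.int32(43)), ([274.0, 172.5], np.int32(12)), ([389.0, 176.8], np.int32(22)), ([24.4, 207.1], np.int32(89)), ([34.1, 222.0], np.int32(257)), ([39.9, 248.9], np.int32(82)), ([381.5, 261.9], np.int32(66)), ([30.9, 262.3], np.int32(265)), ([53.3, 286.6], np.int32(61)), ([429.3, 295.8], np.int32(41))]
```

Run:
```python
from h import *
a=grab_frame('side')
for q in (-.14,0,.07,.3):
    x,y,z=625.7+10-.037*(60-80*np.cos(q)),-157.3+.4+60-80*np.cos(q),26+80*np.sin(q);print(q,np.round(w2p(a,(x/1e3,y/1e3,z/1e3)),1))
H=cv2.cvtColor(a['pixels'],cv2.COLOR_RGB2HSV);m=cv2.inRange(H,(17,110,100),(32,255,255))
n,_,st,ce=cv2.connectedComponentsWithStats(m)
print([(np.round(ce[i],1).tolist(),st[i].tolist()) for i in range(1,n) if st[i,4]>4 and 270<ce[i][0]<370 and 140<ce[i][1]<215])
for q in spotter.outline_of(a,'hold_arm_tip')[:2]: print(q['conf'],q['extent'])
t0=cv2.imread('pics/top1.png');t1=cv2.imread('pics/top_end.png')
d=cv2.absdiff(t0,t1).max(2)
for n,(l,t,r,b) in dict(dish=(300,140,332,170),pliers=(428,145,485,195),file=(372,245,392,310),lighter=(230,258,258,298),th=(325,85,362,132),block=(172,218,210,252),jar=(160,145,192,172)).items(): print(n,np.mean(d[t:b,l:r]>50).round(3))
```

```text
-0.14 [323.6 174.1]
0 [323.7 171.2]
0.07 [323.7 169.7]
0.3 [323.4 165.4]
[([324.0, 167.3], [322, 164, 5, 7, 30]), ([312.5, 172.8], [310, 172, 6, 3, 12])]
0.51 [315.2, 165.7, 325.5, 184.9]
dish 0.199
pliers 0.021
file 0.0
lighter 0.0
th 0.0
block 0.0
jar 0.0
```

Run:
```python
from h import *
a=grab_frame('side');t=grab_frame('top')
def gold(I,box):
    H=cv2.cvtColor(I,cv2.COLOR_BGR2HSV);m=cv2.inRange(H,(17,110,100),(32,255,255));n,_,st,ce=cv2.connectedComponentsWithStats(m)
    return [(np.round(ce[i],1).tolist(),st[i].tolist()) for i in range(1,n) if st[i,4]>4 and box[0]<ce[i][0]<box[2] and box[1]<ce[i][1]<box[3]]
s0=cv2.imread('pics/side1.png')
print('start',gold(s0,(270,140,370,215)))
for q in (1.92,):
    x,y,z=635.7-.037*(60-80*np.cos(q)),-156.9+60-80*np.cos(q),26+80*np.sin(q);print(q,w2p(a,(x/1e3,y/1e3,z/1e3)),w2p(t,(x/1e3,y/1e3,z/1e3)))
print('tag',w2p(a,(.6697,-.1557,.021)), 'frame corners',[np.round(w2p(a,(x,y,.02)),1).tolist() for x,y in [(.6795,-.1253),(.6817,-.1853),(.5697,-.1293),(.572,-.1893)]])
t0=cv2.imread('pics/top1.png');t1=cv2.imread('pics/top_end.png')
for I in (t0,t1):
    m=(I[138:172,298:334].min(2)>140);v,u=np.nonzero(m);print('dish',u.mean(),v.mean(),m.sum())
np.set_printoptions(linewidth=250)
print('R-B');I=a['pixels'].astype(int);print((I[...,0]-I[...,2])[160:192,310:338:1])
print('lum');print(I[160:192,310:338].mean(2).astype(int))
```

```text
start [([311.0, 166.9], [308, 164, 7, 8, 41]), ([356.8, 205.2], [351, 203, 12, 6, 20])]
1.92 [311.94024549 164.55831929] [343.8713872  160.67396259]
tag [312.37588884 173.34924086] frame corners [[306.1, 176.9], [312.6, 169.4], [337.0, 182.5], [342.5, 174.6]]
dish 16.75526315789474 17.128947368421052 380
dish 17.779026217228463 14.258426966292134 267
R-B
[[108 107 106 103 101  99 100 102 101 103 103 105 108 110 111 107 104 101  97  81  53  30  30  59  88  94  94  93]
 [108 105 104 101 100 101 102 100 101 102 105 107 110 111 107 105 100  95  93  89  76  67  68  81  93  94  93  95]
 [104 102 102 101 101 101 102 100 102 103 107 108 108 108 104 100  96  94  93  94  92  90  92  93  95  94  94  95]
 [102 101 102 101 101 101 102 104 103 105 108 111 112 112 109 106 101  93  93  93  94  93  95  95  94  94  93  95]
 [102 102 102 101 101 102 104 104 105 109 110 118 129 130 131 129 126 106  94  92  92  94  96  95  94  94  95  94]
 [102 101 101 102 103 103 105 106 108 108 112 124 145 149 149 149 143 116  96  92  93  94  96  95  94  94  95  95]
 [102 103 102 102 104 104 105 107 109 108 108 121 147
[... 5922 characters left out ...]
 195 181]
 [ 80  77  67  51  55  67  77  78  66  49  46  75 111 130 134 135 133 127 131 134 133 130 122 132 154 171 182 178]
 [ 76  71  68  61  62  68  66  66  64  52  47  58  83 110 119 123 122 118 126 130 130 120 100  94 103 130 148 152]
 [ 76  72  73  70  70  68  69  69  65  55  52  57  74  91  99 104 106 108 115 121 124 114  94  84  80  93 102 106]
 [ 80  80  79  76  76  71  70  70  69  62  60  73  86  91  94  97  96  96 101 109 115 106  91  88  84  85  86  85]
 [ 82  84  84  83  80  78  77  77  77  74  75  86  92  95  93  95  94  92  94  97  99  96  91  87  87  86  84  82]
 [ 84  86  83  83  81  80  82  81  84  85  86  92  93  94  94  93  92  93  91  92  89  90  88  87  86  86  85  83]]
```

The brass weight sits about 14 mm above the arm line: it showed the same offset when the arm was open. The observed height (167.3) therefore matches q≈0 (171.2−3.8 = 167.4). I'll check the dish once more, then hand in.

Run:
```python
from h import *
t=grab_frame('top');t0=cv2.imread('pics/top1.png');t1=t['pixels'][:,:,::-1]
for I in (t0,t1):
    S=I[138:172,298:334].astype(int);m=(S[...,2]-S[...,0])<45;m=m&(S.min(2)>55);v,u=np.nonzero(m);print(u.min(),u.max(),v.min(),v.max(),m.sum())
q=spotter.outline_of(t,'dish');e=q[0]['extent'] if q else None;print(e)
if e is None or (abs((e[0]+e[2])/2-315)<5 and abs((e[1]+e[3])/2-155)<5): print(ticket.job_done())
```

```text
7 27 7 27 330
0 27 7 33 237
[309.3, 142.9, 323.9, 163.3]
the job is handed in; nothing more can be done
None
```

I slid both frames home against their backstops, swung the hold-down arm onto the passed frame, and handed the job in; no verdict came back. By the camera checks the arm is lying level, and nothing else appears to have moved, though the dish was partly hidden in the last view.

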